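Shut the kettle and switch it on

TASK

The kettle has been filled and left with its lid standing open. Without gripping anything, gently push the lid over with the fingertips until it is fully shut, and only then press the switch at the foot of the handle all the way down to put the kettle on. Leave the kettle standing where it is, neither shoved along nor lifted nor tipped, leave the things round it alone, and finish clear of everything.

Things in the scene. Friction and masses are not known exactly. Their poses are not given: they have to be found in the camera images.
- kettle: White electric jug kettle, loose, 0.7 to 1 kg: 160 mm across, 230 mm high to the rim, 254 mm with the lid shut. Origin: centre of its underside; z up. Spout along its own +y (to y = +108 mm), loop handle along its own -y, which points to the robot within 25 degrees at the start.
- handle (a point): Outermost point of the loop handle: y = -108 mm, z = 150 mm of the kettle. The handle is a grey bar 12 mm thick lying in the kettle's plane x = 0; it leaves the body at the rim (z 208 to 233 mm, y -40 to -100 mm) and curves back in to y = -90 mm at z = 55 mm. It does not move on the kettle.
- kettle_lid (a joint): The round lid, 108 mm across, 4 mm thick at the rim, rising like a low cone to a knob 25 mm high in its middle. Hinge along the kettle's x at y = -39, z = 229 mm, beside the handle. Value in rad: 0 = shut (level, front rim at y = +71 mm); grows as the front rises; 1.31 = open, nearly upright, its outer (knob) face towards the handle. Stiff (0.05 N m friction): it does not fall by itself.
- lid_front (a point): Point on the lid's outer face near its free edge, across from the hinge; with the lid shut at x = 0, y = +62 mm, z = 236 mm of the kettle. It moves with the lid.
- kettle_switch (a joint): On/off paddle under the handle's foot, 14 mm wide, 6 mm thick, standing out to y = -105 mm at z = 34 to 40 mm of the kettle, below the handle's bulge: reach it from the handle's side, fingers tilted. It rocks about a line along x at y = -79, z = 48 mm. Value in rad: -0.21 = off, tip 6 mm up; +0.21 = on, tip 6 mm down. It stays where it is left; about 1 N at the tip moves it.
- switch_tip (a point): Middle of the upper face of the switch paddle, 4 mm in from its outer end. It moves with the paddle.
- white_mug: Plain white mug, 83 mm across, 94 mm high, loose, beside the kettle. Bystander. Origin: about the middle, on the underside.
- teaspoon: Steel teaspoon 130 mm long lying at the right front of the worktop, loose. Bystander. Origin: its middle.
- patterned_mug: White mug with a pattern of diamonds, 84 mm across, 93 mm high, loose, beside the kettle. Bystander.
- honey_jar: Glass jar with a red cap, 65 mm across, 100 mm high, loose, beside the kettle. Bystander. Origin: centre of its underside.
- tea_carton: Black upright carton with a gable top, 64 x 78 x 164 mm, loose, beside the kettle. Bystander. Origin: centre of its underside.

How it is judged (in metres and radians):
On the way, in this order (a step that is already met when the one before it is completed fails the run):
1. the lid is pushed fully shut while the switch is still off (value of joint kettle_lid below 0.05 rad and value of joint kettle_switch below 0 rad), for 0.2 s.
2. with the lid shut, the switch is pressed down (value of joint kettle_switch above 0.15 rad and value of joint kettle_lid below 0.05 rad), for 0.2 s.
At the end, for the whole second after the job is handed in: Lid shut to within 0.05 rad (about 5 mm at its front edge), switch down past 0.15 rad, the kettle upright, at rest and within 30 mm of where it stood, every bystander within 20 mm of where it stood (all of step 2 and distance of kettle from where it was at the start of the episode below 0.03 m and angle between kettle's own z axis and vertical below 0.05 rad and linear speed of kettle below 0.01 m/s and distance of each of white_mug, teaspoon, patterned_mug, honey_jar, tea_carton from where it was at the start of the episode below 0.02 m); the robot touches nothing.
It fails at once if the kettle is switched on while the lid is open (value of joint kettle_switch above 0.1 rad and value of joint kettle_lid above 0.15 rad).
It fails at once if the kettle is shoved more than 30 mm (distance of kettle from where it was at the start of the episode above 0.03 m).
It fails at once if the kettle, its lid or its switch is gripped or pressed with more than 80 N (contact force between the fingers and kettle above 80 N).
It fails at once if the kettle is lifted off the worktop, carried, or tipped by more than 0.15 rad (height (world z) of kettle above 0.01 m or angle between kettle's own z axis and vertical above 0.15 rad).
It fails at once if a bystander is moved by more than 20 mm (distance of any of white_mug, teaspoon, patterned_mug, honey_jar, tea_carton from where it was at the start of the episode above 0.02 m).
It also fails if it takes over 48 s, if anything falls off the work surface, if the arm or the gripper's body presses on something with over 40 N, if the wrist force passes 120 N, or if a joint passes its speed limit or range.

ROBOT

A 6-joint arm with a two-finger parallel gripper is mounted at the origin on a cart in front of the work surface, level with it; the furniture and walls round the work are solid. World frame = base frame: x ahead of the robot, y to its left, z up, the work surface at z = 0. Lengths are in m, angles in degrees, forces in N, time in s.
With the tool pointing down it reaches from about 0.3 to 0.75 m from the base axis. Payload 8.5 kg.
Tool frame: the origin (TCP) lies on the centre line of the jaws, within the pads' length; the fingertips stand 14 mm ahead of it and the grasp point (between the pads) lies 5 mm behind it; z points along the fingers, x is the direction in which the jaws open and shut, and the axes are right-handed (so a half turn about z gives the same grasp; the last joint's range is limited). The gripper opens to 85 mm and grips with 20 to 120 N. Pads are 22 mm wide; open, the fingers measure 114 mm over their backs; the gripper's body (76 mm by 85 mm) begins 54 mm behind the grasp point. The pads swing forward as they close: fully open they stand 13 mm farther back than shut.
Start: joints at [-85.846, 21.807, 74.336, -0, 83.858, -12.336], TCP at [0.156, -0.527, 0.245] pointing down, gripper open.
Joint ranges: [-178.18, 178.18], [-50.72, 133.34], [12.68, 142.11], [-81.47, 261.47], [9.98, 163.14], [-165.26, 165.26]. Speed limits (degrees/s): [136.94, 136.94, 180, 180, 180, 180].

INTERFACE

Orientations are given as a 3x3 rotation matrix whose columns are the frame's x, y, z axes.
In Python, from rig import * gives the robot as it stands.
- The arm moves only by the shell command python3 -m crank 'ROWS' [FORCE]. ROWS is JSON, one flat list of numbers, 7 for each row, row after row: the turn, a rotation vector about the world's x, y, z in rad, then the shift along the world's x, y, z in m, then the opening in per cent of the stroke, from 0 (shut) to 100 (fully open). A call has 1 to 20 rows; each row shifts and turns the commanded pose from where the row before left it; what a row does not reach is not made up. A row lasts 1/10 s, in which the tool goes at most 50 mm and 8.59 degrees, less where a joint would pass 70% of its speed; a pose out of reach is approached as far as the arm can. A call is refused whole if a number of a shift passes 0.05 or a number of a turn 0.15, either way. A call with a gripper value outside its range is refused whole. The fingers move at their own pace and stop on an object; FORCE is the grip in N (left out, the last holds). Time passes only in rows, so rows that do not move let the fingers close. It gives the time, the measured TCP pose, the force and the opening at its end, in the units of the state.
- observe(): the state, without advancing time (a new reading comes with each control period).
- get_image(name): name is "scene" or "top" or "wrist"; returns a dict with "frame" (384x512x3 uint8, red, green, blue), "fov_y" (degrees; the focal length in pixels is half the picture's height over the tangent of half this angle, whatever the lens; pixels are square), "cx", "cy" (the principal point, pixels), "k1" (the pictures are not rectified: a ray, as slopes to the right and down, at radius r is drawn at 1 + k1 r^2 times it, then the intrinsics apply), "world_to_cam" (4x4, takes a point from world to camera coordinates). Camera axes: x right, y up, looking along -z (the intrinsics and any distortion apply to the point x, -y, -z); pixel columns grow to the right and rows downward; lengths in m; the calibration is good to about 2 mm. A picture is of the moment at which its call begins. There is no depth.
- close_job(): hands the job in, once; it reports no verdict.
The state is a dict: "time_s": time; "q": joint angles; "qvel": joint speeds; "joint_efforts": joint torques, N m; "position": TCP position; "tool_rot": TCP orientation; "ft_force": force on the tool from outside, world axes, zero at the start; "wrist_torque": the same for the moment, N m; "grip_width": finger opening in m.
Only numpy, scipy, OpenCV 4.12 (cv2) and the standard library are available. Lean on these libraries where they do the work, as an engineer would, in place of code of your own. Each camera call takes 0.05 s, during which the arm holds its last target. There are 200 camera calls.

## Working session

There is one attempt and no reset: what is moved stays moved. The work goes in short steps, Python scripts to look and compute and a shell command to move; the robot and the scene stay as the last step left them, time stands still between calls to the robot, and variables do not carry over. Pictures are saved under pics/ and viewed, about 8 in all and at most 12, crops included, and the job is handed in when it is done.

```bash
mkdir -p pics
cat > h.py <<'E'
from rig import *
import numpy as np, cv2
def K(im):
    f=im["frame"].shape[0]/2/np.tan(np.radians(im["fov_y"]/2)); return f
def proj(im,p):
    p=np.atleast_2d(p); M=np.array(im["world_to_cam"]); c=p@M[:3,:3].T+M[:3,3]
    s=np.stack([c[:,0]/-c[:,2],-c[:,1]/-c[:,2]],1); r2=(s**2).sum(1,keepdims=True)
    return s*(1+im["k1"]*r2)*K(im)+[im["cx"],im["cy"]]
def ray(im,uv):
    d=(np.array(uv,float)-[im["cx"],im["cy"]])/K(im); s=d.copy()
    for _ in range(20): s=d/(1+im["k1"]*(s@s))
    M=np.array(im["world_to_cam"]);R=M[:3,:3]
    v=R.T@np.array([s[0],-s[1],-1]); return -R.T@M[:3,3], v/np.linalg.norm(v)
def onz(im,uv,z):
    o,v=ray(im,uv); return o+v*(z-o[2])/v[2]
def cross(r1,r2):
    (a,u),(b,w)=r1,r2
    t=np.linalg.lstsq(np.stack([u,-w],1),b-a,rcond=None)[0]
    p,q=a+u*t[0],b+w*t[1]; return (p+q)/2,np.linalg.norm(p-q)
E
python3 - <<'E'
from h import *
import pickle
d={}
for n in("scene","top"):
    d[n]=get_image(n)
    cv2.imwrite(f"pics/{n}0.png",cv2.resize(d[n]["frame"][:,:,::-1],(800,600),interpolation=cv2.INTER_CUBIC))
    o,v=ray(d[n],(256,192));print(n,o.round(3),v.round(3),d[n]["fov_y"],d[n]["k1"])
pickle.dump(d,open("im0.pkl","wb"))
E
```

```text
scene [0.031 0.305 1.035] [ 0.499 -0.416 -0.76 ] 44.44418881182828 0.022214921919049627
top [ 0.517 -0.151  1.149] [ 0.084  0.027 -0.996] 46.798641334454274 -0.05701324579534604
```

View pics/scene0.png

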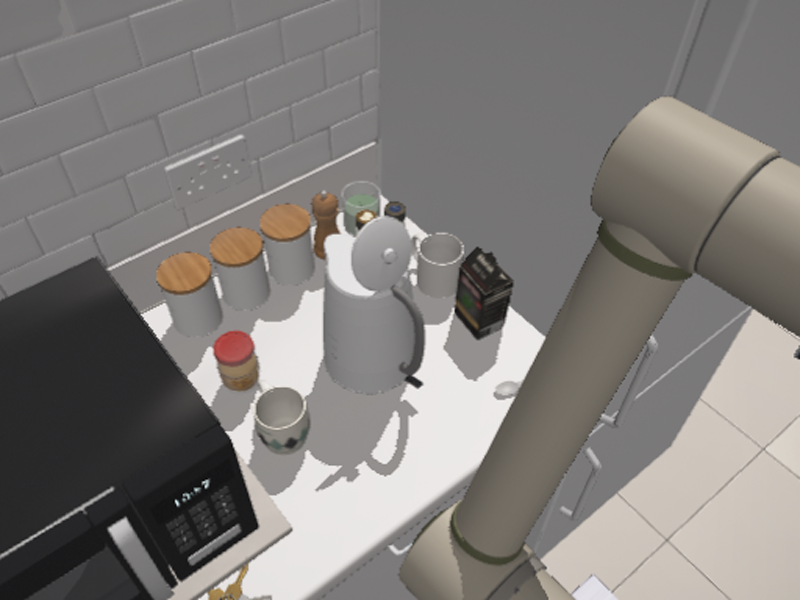

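View pics/top0.png

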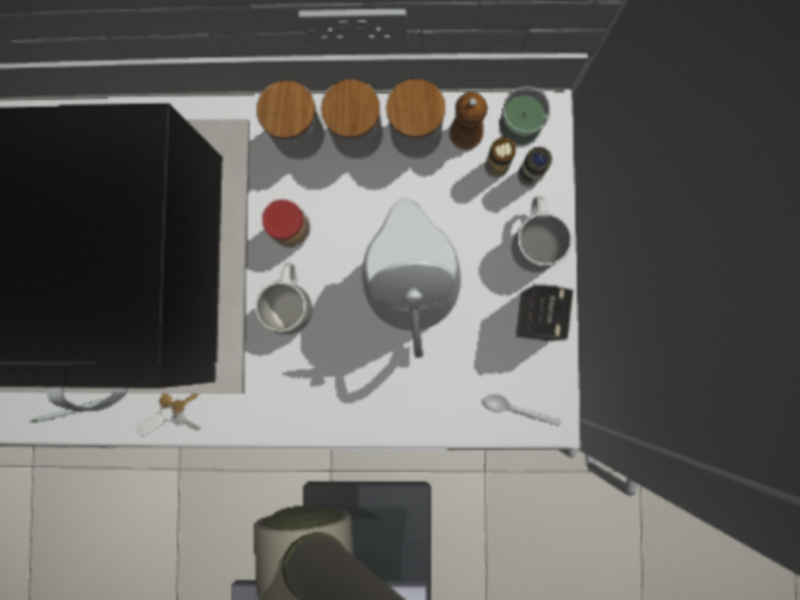

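Scene: the lid is open with its knob at (390,256), and the black switch is at (413,380). Top: spout tip (405,203), knob (414,295) and handle end (418,353), so the handle points almost straight at the robot.

Run:
```python
from h import *
import pickle
from scipy.optimize import least_squares
d=pickle.load(open("im0.pkl","rb")); s,t=d["scene"],d["top"]; k=.64
P=lambda x,y:np.array([x,y])*k
kn,e=cross(ray(s,P(390,256)),ray(t,P(414,295)));print("knob",kn.round(4),e)
print("spout z.22",onz(t,P(405,203),.225).round(4)); print("handle z.15",onz(t,P(418,353),.15).round(4))
# black switch tip in scene
f=s["frame"]; g=f.astype(int).max(2); sub=g[225:260,245:285]; m=(sub<45)
ys,xs=np.nonzero(m); print("black",xs.min()+245,xs.max()+245,ys.min()+225,ys.max()+225,xs.mean()+245,ys.mean()+225)
print("tip z.043",onz(s,P(420,383),.043).round(4))
obs=[(t,P(405,203),(0,.108,.225)),(t,P(414,295),(0,-.049,.2886)),(s,P(390,256),(0,-.049,.2886)),(t,P(418,353),(0,-.108,.15)),(s,P(421,383),(0,-.105,.043))]
def W(v,p):
    c,n=np.cos(v[2]),np.sin(v[2]); return np.array([v[0]+c*p[0]-n*p[1],v[1]+n*p[0]+c*p[1],p[2]])
F=lambda v:np.concatenate([(proj(i,W(v,p))[0]-u) for i,u,p in obs])
r=least_squares(F,[.55,-.15,-1.57],loss="soft_l1");print("kettle",r.x.round(4),np.degrees(r.x[2]),F(r.x).round(1))
# bystanders
for n,u,z in(("pmug",(283,307),.093),("wmug",(543,242),.094),("carton",(546,313),.15),("spoon",(520,408),.005),("jar",(283,220),.1),("pepper",(502,152),.1)): print(n,onz(t,P(*u),z).round(3))
print(observe()["tool_rot"])
```

```text
knob [ 0.5957 -0.1446  0.2862] 6.640594861022371e-05
spout z.22 [ 0.7266 -0.1324  0.225 ]
handle z.15 [ 0.5245 -0.1492  0.15  ]
black 260 268 241 245 263.84 242.92000000000002
tip z.043 [ 0.5247 -0.1528  0.043 ]
kettle [ 0.6335 -0.1408 -1.4896] -85.34831329269066 [-0.2 -6.7  0.1  5.6  3.2  2.1  0.2 -0.6 -2.7 -0.4]
pmug [0.595 0.058 0.093]
wmug [ 0.694 -0.342  0.094]
carton [ 0.581 -0.334  0.15 ]
spoon [ 0.436 -0.315  0.005]
jar [0.73  0.059 0.1  ]
pepper [ 0.835 -0.28   0.1  ]
[[ 2.83865507e-01 -9.58864099e-01 -1.16466266e-04]
 [-9.58863299e-01 -2.83865424e-01  1.26298132e-03]
 [-1.24408820e-03 -2.46841606e-04 -9.99999196e-01]]
```

```bash
python3 -m crank '[0,0,-0.07,0.016,0.032,0.015,0, 0,0,-0.07,0.016,0.032,0.015,0, 0,0,-0.066,0.016,0.032,0.015,0, 0.01,-0.1,0,0.016,0.032,0.015,0, 0.01,-0.1,0,0.016,0.032,0.015,0, 0.01,-0.1,0,0.016,0.032,0.015,0, 0.01,-0.1,0,0.016,0.032,0.015,0, 0.01,-0.1,0,0.016,0.032,0.015,0, 0.01,-0.1,0,0.016,0.032,0.015,0, 0,0,0,0.016,0.032,0.015,0, 0,0,0,0.016,0.032,0.015,0, 0,0,0,0.016,0.032,0.015,0, 0,0,0,0,0,0,0]'
python3 - <<'E'
from h import *
import pickle
o=observe();print(o["position"],o["q"],np.array(o["tool_rot"]).round(3))
w=get_image("wrist");pickle.dump(w,open("w1.pkl","wb"));cv2.imwrite("pics/w1.png",cv2.resize(w["frame"][:,:,::-1],(800,600)))
E
```

```text
time_s: 1.4
position: [0.349, -0.1397, 0.4274]
tool_rot: [[0.091, -0.819, 0.566], [-0.996, -0.071, 0.057], [-0.006, -0.569, -0.822]]
ft_force: [0.3, -0.4, 0.0]
grip_width: 0.0
[ 0.34895033 -0.13972197  0.42737107] [-62.78624139 -14.20712432  91.47814542  31.97888961  88.72589429
  25.41927934] [[ 0.091 -0.819  0.566]
 [-0.996 -0.071  0.057]
 [-0.006 -0.569 -0.822]]
```

View pics/w1.png

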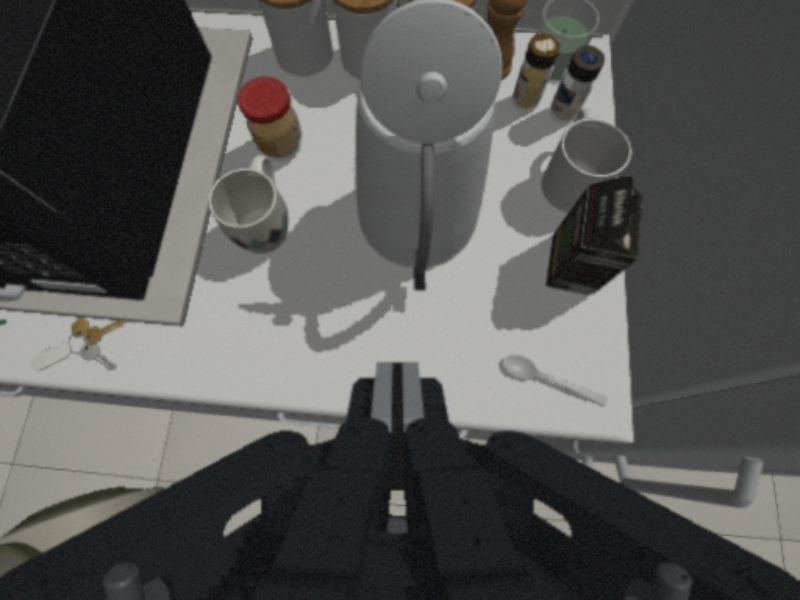

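The wrist view shows the lid face with its knob at (432,86). The black switch end is at (420,288), below the handle, and the way to it is free.

Run:
```python
from h import *
import pickle
d=pickle.load(open("im0.pkl","rb")); s,t=d["scene"],d["top"]; w=pickle.load(open("w1.pkl","rb"));k=.64
P=lambda x,y:np.array([x,y])*k
print("knob",cross(ray(s,P(391,256)),ray(w,P(432,86))),cross(ray(t,P(414,295)),ray(w,P(432,86))))
g=w["frame"].max(2).astype(int)
print(g[170:190,258:282])
print("swend",cross(ray(s,P(422,384)),ray(w,P(420,289))), onz(w,P(420,289),.043))
print("base near edge? lid top",cross(ray(s,P(383,217)),ray(w,P(430,2))))
print("rim L/R z.23 top",onz(t,P(365,272),.22),onz(t,P(461,268),.22))
```

```text
knob (array([ 0.59088402, -0.14281927,  0.29077755]), np.float64(0.0006895761263914048)) (array([ 0.59581605, -0.14369477,  0.2848006 ]), np.float64(0.001842228432297122))
[[ 99  99  95  94  98  96  86  67  50  44  43  40  42  43  55  76  88  91
   96 108 132 144 152 167]
 [112 113 109 109 105 100  84  51  38  42  45  46  47  44  59  88 103 112
  119 141 167 176 177 179]
 [113 114 113 111 115 107  87  53  39  38  40  47  44  48  81 107 117 137
  150 166 181 179 184 183]
 [113 114 114 114 112 109  89  51  32  42  44  41  43  60 122 145 151 163
  177 180 181 182 183 180]
 [115 113 112 113 116 109  87  52  35  33  42  41  43  71 148 174 178 183
  184 183 180 180 182 180]
 [115 115 113 113 114 112  86  53  27  30  36  35  33  70 150 178 183 181
  181 184 182 179 180 180]
 [114 113 115 114 114 110  88  51  32  30  33  35  34  74 151 178 181 180
  182 179 183 180 181 180]
 [113 112 112 112 114 115  94  56  30  31  31  37  35  74 151 180 182 180
  182 181 178 181 182 182]
 [115 112 112 117 120 133 117  64  37  28  38  31  35  77 150 178 183 180
  179 181 181 180 180 180]
 [117 115 121 138 1
[... 719 characters left out ...]
64 149 145 145 145 145 150 166 179 182 183
  182 181 179 181 181 181]
 [113 117 157 179 184 180 180 180 178 179 179 177 179 178 180 181 179 179
  178 180 179 181 182 181]
 [113 118 159 179 180 182 179 180 178 182 180 182 180 183 182 181 180 181
  181 182 180 182 181 183]
 [114 119 158 179 180 181 180 181 180 179 179 178 181 179 182 181 181 181
  180 181 180 181 181 183]]
swend (array([ 0.51537939, -0.14905093,  0.05406835]), np.float64(0.000644541917521331)) [ 0.51890024 -0.14929971  0.043     ]
base near edge? lid top (array([ 0.60258597, -0.13826971,  0.35411314]), np.float64(0.007878580078745367))
rim L/R z.23 top [ 0.63315204 -0.07803891  0.22      ] [ 0.63802996 -0.20761758  0.22      ]
```

```bash
python3 -m crank '[0,0,0,0.0285,-0.0006,-0.0105,0, 0,0,0,0.0285,-0.0006,-0.0105,0, 0,0,0,0.0285,-0.0006,-0.0105,0, 0,0,0,0.0285,-0.0006,-0.0105,0, 0,0,0,0.0285,-0.0006,-0.0105,0, 0,0,0,0.0285,-0.0006,-0.0105,0, 0,0,0,0.0285,-0.0006,-0.0105,0, 0,0,0,0.0285,-0.0006,-0.0105,0, 0,0,0,0,0,0,0]'
python3 -m crank '[0,0,0,0.009,0,-0.002,0, 0,0,0,0.008,0,-0.0015,0, 0,0,0,0.0085,0.0007,-0.0024,0, 0,0,0,0.0085,0.0007,-0.0024,0, 0,0,0,0.0085,0.0007,-0.0024,0, 0,0,0,0.0075,0.0007,-0.0045,0, 0,0,0,0.0075,0.0007,-0.0045,0, 0,0,0,0.0075,0.0007,-0.0045,0, 0,0,0,0.0062,0.0005,-0.0062,0, 0,0,0,0.0062,0.0005,-0.0062,0, 0,0,0,0.0062,0.0005,-0.0062,0, 0,0,0,0,0,0,0]'
python3 - <<'E'
from h import *
w=get_image("scene");cv2.imwrite("pics/s2.png",cv2.resize(w["frame"][100:300,150:350,::-1],(600,600)))
E
```

```text
time_s: 2.35
position: [0.5774, -0.1493, 0.3375]
tool_rot: [[0.085, -0.824, 0.56], [-0.996, -0.062, 0.059], [-0.014, -0.563, -0.826]]
ft_force: [-0.6, 0.4, -0.4]
grip_width: -0.0001
time_s: 3.55
position: [0.6598, -0.1422, 0.2966]
tool_rot: [[0.085, -0.823, 0.562], [-0.996, -0.064, 0.058], [-0.012, -0.565, -0.825]]
ft_force: [-0.2, 0.5, -0.3]
grip_width: -0.0002
```

View pics/s2.png

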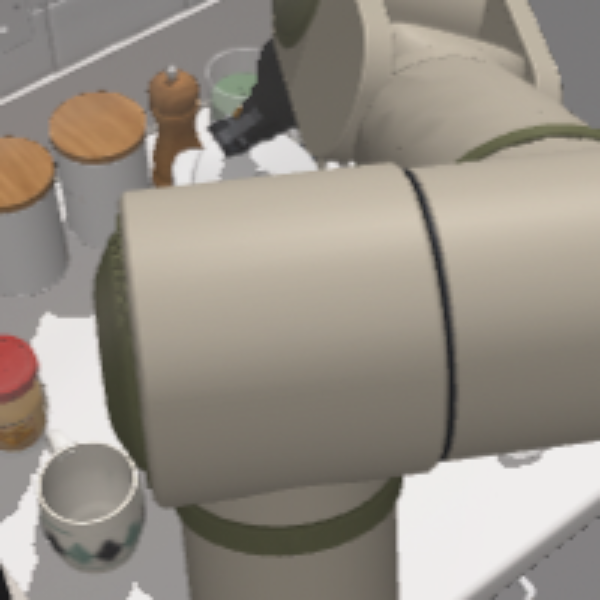

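Scene: the arm hides the kettle from this side, and the bystanders have not moved. I'll carry on round the arc, going gently.

```bash
python3 -m crank '[0,0,0,0.0043,0.0003,-0.0076,0, 0,0,0,0.0043,0.0003,-0.0076,0, 0,0,0,0.0043,0.0003,-0.0076,0, 0,0,0,0.003,0.0002,-0.006,0, 0,0,0,0.002,0.0002,-0.006,0, 0,0,0,0.001,0,-0.005,0, 0,0,0,0,0,0,0]'
python3 - <<'E'
from h import *
w=get_image("wrist");cv2.imwrite("pics/w2.png",w["frame"][:,:,::-1])
E
```

```text
time_s: 4.3
position: [0.6785, -0.1411, 0.2577]
tool_rot: [[0.085, -0.822, 0.563], [-0.996, -0.064, 0.057], [-0.011, -0.566, -0.824]]
ft_force: [0.1, -0.2, 0.1]
grip_width: 0.0
```

View pics/w2.png

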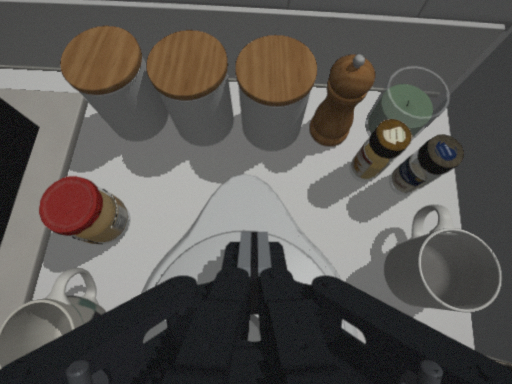

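Wrist view: the lid is nearly down, with the fingertips at (255,235) just inside its front edge. Now I'll press down in small steps until there is a clear force.

```bash
for i in 1 2 3; do python3 -m crank '[0,0,0,-0.001,0,-0.002,0, 0,0,0,-0.001,0,-0.002,0, 0,0,0,0,0,0,0]' | egrep "pos|force"; done
```

```text
position: [0.6776, -0.1413, 0.257]
ft_force: [3.0, 1.4, 6.3]
position: [0.6773, -0.1415, 0.2564]
ft_force: [7.0, 3.5, 15.2]
position: [0.6771, -0.1416, 0.256]
ft_force: [10.3, 4.4, 25.3]
```

```bash
python3 -m crank '[0,0,0,0,0,0.02,0, 0,0,0,0,0,0.025,0, 0,0,0,-0.04,-0.002,0.01,0, 0,0,0,-0.04,-0.002,0,0, 0,0,0,-0.04,-0.002,0,0, 0,0,0,-0.04,-0.002,0,0, 0,0,0,-0.04,-0.002,0,0, 0,0,0,-0.04,-0.002,0,0, 0,0,0,-0.04,-0.002,0,0, 0.009,-0.11,0,0,0,-0.03,0, 0.009,-0.11,0,0,0,-0.03,0, 0.009,-0.11,0,0,0,-0.03,0, 0.009,-0.11,0,0,0,-0.015,0, 0,0,0,0,0,0,0]'
python3 - <<'E'
from h import *
import pickle
print(np.round(observe()["q"],1))
w=get_image("wrist");s=get_image("scene");t=get_image("top");pickle.dump([w,s,t],open("i3.pkl","wb"));
cv2.imwrite("pics/w3.png",np.hstack([w["frame"],s["frame"][60:290,150:400].repeat(1,0) if 0 else cv2.resize(s["frame"][90:290,170:320],(288,384))])[:,:,::-1])
E
```

```text
time_s: 6.65
position: [0.3932, -0.1529, 0.2121]
tool_rot: [[0.103, -0.567, 0.817], [-0.994, -0.042, 0.097], [-0.021, -0.823, -0.568]]
ft_force: [0.1, -1.1, -0.4]
grip_width: 0.0001
[-68.9   5.2 127.8  70.9  57.5 -31.4]
```

View pics/w3.png

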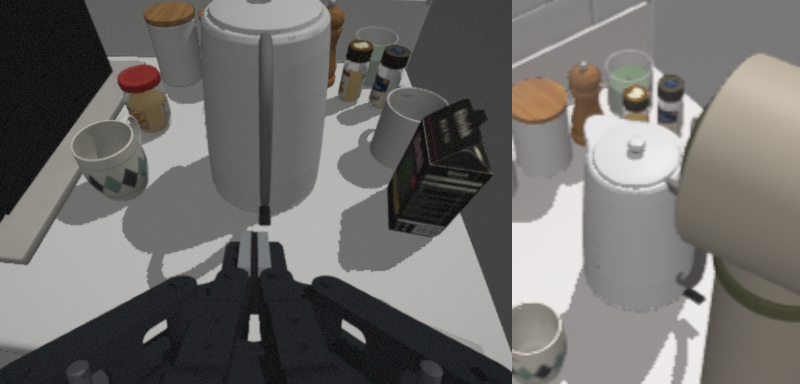

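The lid looks shut in both views: flush with the rim, knob on top. The switch is visible at wrist (265,215) and at about (264,243) in the scene picture. Next I'll triangulate its outer end.

Run:
```python
from h import *
import pickle
w,s,t=pickle.load(open("i3.pkl","rb"))
def blob(im,x0,x1,y0,y1,th=60):
    g=im["frame"].astype(int).max(2)[y0:y1,x0:x1]; ys,xs=np.nonzero(g<th); return xs+x0,ys+y0
x,y=blob(w,250,280,204,228);print("w",x.min(),x.max(),y.min(),y.max())
for r in range(y.min(),y.max()+1): print(r,x[y==r].min(),x[y==r].max(),end=' | ')
g=s["frame"].astype(int).max(2)[236:252,256:278];print();print(g)
cw=((x[y>=218].min()+x[y>=218].max())/2)
for z in(.037,.043): print(z,"end",onz(w,(cw,y.max()+.5),z).round(4))
print("width row218 at z.043:",onz(w,(x.min(),218),.043)-onz(w,(x.max()+1,218),.043))
for zz in(.034,.040,.046): print(zz, onz(s,(268.5,245.5),zz).round(4))
```

```text
w 259 269 204 224
204 262 267 | 205 262 267 | 206 260 268 | 207 260 269 | 208 259 269 | 209 259 269 | 210 260 269 | 211 259 269 | 212 259 269 | 213 260 269 | 214 260 269 | 215 259 269 | 216 259 269 | 217 259 269 | 218 259 269 | 219 259 269 | 220 259 269 | 221 259 269 | 222 259 269 | 223 260 269 | 224 260 268 | 
[[ 75  74  75  75  74  72  73  73  74  74  77 128 212 237 237 237 237 237
  215 110  85  82]
 [ 93  78  74  74  73  73  73  73  74  77 109 198 237 237 237 237 237 237
  215 109  86  89]
 [121 102  85  76  74  73  73  73  80 113 199 237 237 237 237 237 237 237
  211  82  86  88]
 [126 125 119 102  83  73  71  78 131 213 237 237 237 237 237 237 237 236
  207  83  86  88]
 [126 125 124 121 102  62  52 102 194 234 236 237 237 237 237 237 237 229
  175  84  87  89]
 [126 125 123 102  46  36  43  44  69 145 216 235 237 237 237 237 237 229
  173  84  88  90]
 [127 126 113  74  32  35  43  43  44  45 100 194 233 236 237 237 237 221
  140  85  87  89]
 [127 129 114  70  53  42  32  36  44  43  44  68 145 216 235 237 237 215
  109  85  88  91]
 [131 136 142 140 107  72  55  37  45  44  
[... 241 characters left out ...]
 150 150 156 208 237 237 237 220 135  78  66  93 192 237 237 229 175
   84  87  90  92]
 [150 150 150 202 237 237 237 237 237 228 179 136 205 237 237 237 229 173
   84  87  89  92]
 [150 150 150 202 236 236 237 237 237 237 237 237 237 237 237 237 221 139
   85  87  90  92]
 [150 150 155 208 237 237 237 237 237 237 237 237 237 237 237 237 215 110
   85  87  90  92]
 [150 156 208 236 237 237 237 237 237 237 237 237 237 237 237 237 215 110
   85  89  91  92]]
0.037 end [ 0.5217 -0.1478  0.037 ]
0.043 end [ 0.5179 -0.1481  0.043 ]
width row218 at z.043: [-1.15586575e-03  1.29335563e-02 -5.55111512e-17]
0.034 [ 0.5287 -0.1556  0.034 ]
0.04 [ 0.5257 -0.1529  0.04  ]
0.046 [ 0.5228 -0.1501  0.046 ]
```

```bash
python3 -m crank '[0.011,-0.13,0,0.02,0,-0.03,0, 0.011,-0.13,0,0.02,0,-0.03,0, 0,0,0,0.02,0.001,-0.03,0, 0,0,0,0,0.001,-0.03,0, 0,0,0,0,0,-0.015,0, 0,0,0,0,0,0,0]'
python3 - <<'E'
from h import *
import pickle
o=observe();print(np.round(o["q"],1)); R=np.array(o["tool_rot"]);print("corner",o["position"]+R@[0,.011,.014],"upper",o["position"]+R@[0,-.011,.014])
w=get_image("wrist");s=get_image("scene");pickle.dump([w,s],open("i4.pkl","wb"));
cv2.imwrite("pics/w4.png",np.hstack([w["frame"],cv2.resize(s["frame"][150:300,200:312],(288,384))])[:,:,::-1])
E
```

```text
time_s: 7.4
position: [0.4408, -0.1473, 0.1042]
tool_rot: [[0.135, -0.425, 0.895], [-0.99, -0.034, 0.133], [-0.027, -0.905, -0.425]]
ft_force: [0.3, 0.4, 1.5]
grip_width: 0.0003
[-63.1  34.9 136.  104.   62.3 -78.6]
corner [ 0.44862638 -0.14584375  0.08824755] upper [ 0.45797537 -0.14510183  0.10814846]
```

View pics/w4.png

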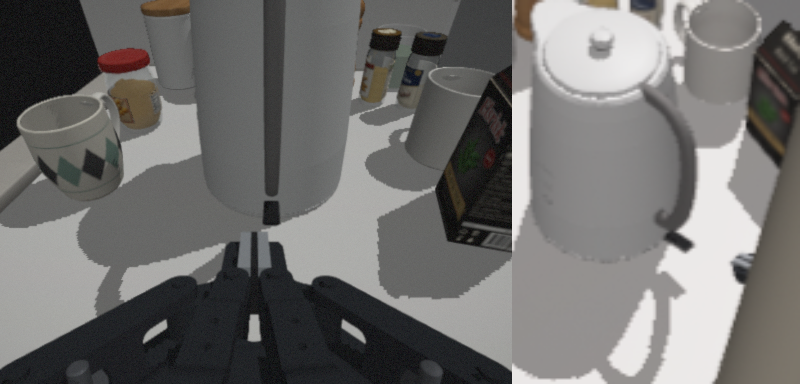

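Here the lid is level and shut. The switch end is at wrist (271,224) and the fingertips are in line with it. I'll move in under the handle's bulge.

```bash
python3 -m crank '[0,0,0,0.015,-0.001,-0.01,0, 0,0,0,0.015,-0.001,-0.01,0, 0.003,-0.04,0,0.01,-0.001,-0.008,0, 0.003,-0.04,0,0.01,0,-0.005,0, 0,0,0,0,0,0,0]'
python3 - <<'E'
from h import *
o=observe();print(np.round(o["q"],1)); R=np.array(o["tool_rot"]);print("corner",o["position"]+R@[0,.011,.014],"upper",o["position"]+R@[0,-.011,.014])
E
```

```text
time_s: 8.0
position: [0.4909, -0.1505, 0.0728]
tool_rot: [[0.136, -0.349, 0.927], [-0.991, -0.031, 0.134], [-0.018, -0.937, -0.349]]
ft_force: [-0.7, 0.2, -1.2]
grip_width: 0.0001
[-56.   44.1 131.2 114.1  67.5 -84.3]
corner [ 0.50003219 -0.14895496  0.05758766] upper [ 0.50770131 -0.1482768   0.07819651]
```

Still to go: +0.021 in x, with the corner at z 0.053. I'll close that gap and take another look.

```bash
python3 -m crank '[0,0,0,0.008,0,-0.002,0, 0,0,0,0.008,0,-0.002,0, 0,0,0,0.005,0,0,0, 0,0,0,0,0,0,0]'
python3 - <<'E'
from h import *
o=observe();R=np.array(o["tool_rot"]);print("corner",o["position"]+R@[0,.011,.014],"upper",o["position"]+R@[0,-.011,.014])
w=get_image("wrist");s=get_image("scene")
cv2.imwrite("pics/w5.png",np.hstack([cv2.resize(w["frame"][150:278,190:340],(450,384)),cv2.resize(s["frame"][210:270,235:290],(350,384))])[:,:,::-1])
E
```

```text
time_s: 8.4
position: [0.5116, -0.1502, 0.0687]
tool_rot: [[0.136, -0.35, 0.927], [-0.991, -0.031, 0.133], [-0.018, -0.936, -0.351]]
ft_force: [0.3, -0.2, 0.5]
grip_width: 0.0
corner [ 0.52070396 -0.14869005  0.0534821 ] upper [ 0.5283967  -0.14800653  0.07408197]
```

View pics/w5.png

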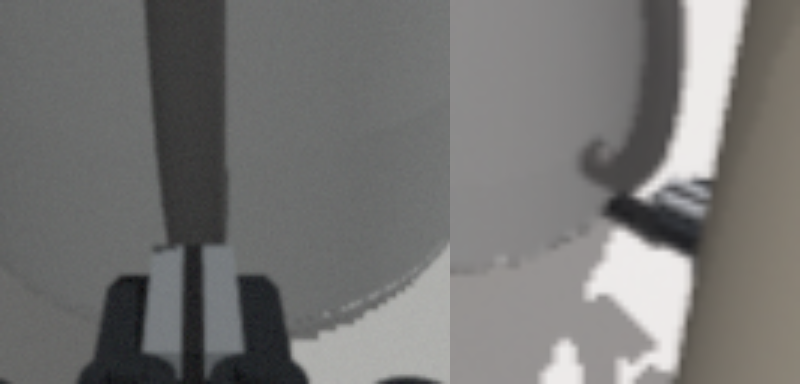

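Wrist crop: the tips sit centred under the handle foot, just above the paddle. Scene crop: the tips are above the black paddle. I'll press down.

```bash
for i in 1 2 3; do python3 -m crank '[0,0,0,0.0005,0,-0.003,0, 0,0,0,0.0005,0,-0.003,0, 0,0,0,0,0,0,0]' | egrep "pos|force"; done
```

```text
position: [0.5119, -0.1505, 0.0615]
ft_force: [0.4, 0.1, 0.0]
position: [0.513, -0.1504, 0.0557]
ft_force: [-0.3, -0.1, 0.1]
position: [0.514, -0.1504, 0.0497]
ft_force: [0.1, 0.3, 0.7]
```

```bash
for i in 1 2; do python3 -m crank '[0,0,0,0,0,-0.0015,0, 0,0,0,0,0,-0.0015,0, 0,0,0,0,0,0,0]' | egrep "pos|force"; done
python3 - <<'E'
from h import *
w=get_image("wrist");s=get_image("scene")
cv2.imwrite("pics/w6.png",np.hstack([cv2.resize(w["frame"][150:278,190:340],(450,384)),cv2.resize(s["frame"][210:270,235:290],(350,384))])[:,:,::-1])
E
```

```text
position: [0.5139, -0.1504, 0.0468]
ft_force: [-0.8, -0.6, -0.5]
position: [0.5139, -0.1504, 0.0442]
ft_force: [-4.2, -0.4, 4.5]
```

View pics/w6.png

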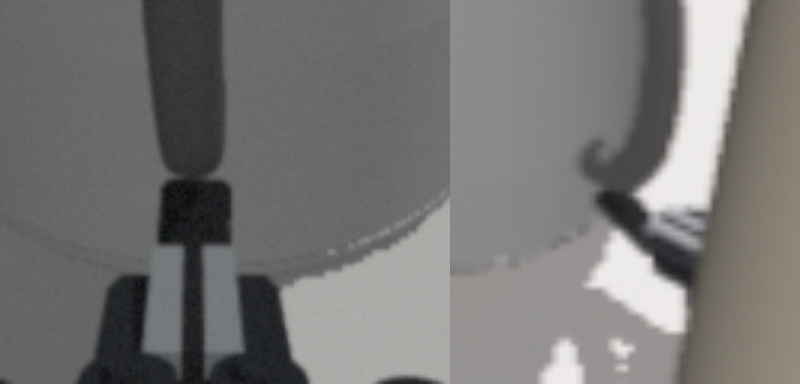

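The paddle has rocked down in both views and the fingers are meeting resistance. One more nudge will confirm it is against the stop; then I retreat straight up and back.

```bash
python3 -m crank '[0,0,0,0,0,-0.0015,0, 0,0,0,0,0,-0.0015,0, 0,0,0,0,0,0,0]' | egrep "pos|force"
python3 -m crank '[0,0,0,0,0,0.004,0, 0,0,0,-0.006,0,0.006,0, 0,0,0,-0.02,0,0.005,0, 0,0,0,-0.03,0,0.01,0, 0,0,0,-0.02,0,0.04,0, 0,0,0,-0.02,0,0.04,0, 0,0,0,0,0,0.04,0, 0,0,0,0,0,0.04,0, 0,0,0,0,0,0,0]'
python3 - <<'E'
from h import *
w=get_image("wrist");s=get_image("scene")
cv2.imwrite("pics/w7.png",np.hstack([w["frame"],cv2.resize(s["frame"][120:270,200:312],(288,384))])[:,:,::-1])
t=get_image("top");import pickle;t0=pickle.load(open("im0.pkl","rb"))["top"]
d=cv2.absdiff(t["frame"],t0["frame"]).max(2);d[d<40]=0
for n,(u,v) in dict(pmug=(181,196),jar=(182,141),wmug=(347,155),carton=(349,200),spoon=(333,261)).items(): print(n,(d[v-22:v+22,u-22:u+22]>0).sum())
E
```

```text
position: [0.5138, -0.1503, 0.0419]
ft_force: [-9.4, -1.8, 11.6]
time_s: 11.3
position: [0.4178, -0.1502, 0.2256]
tool_rot: [[0.135, -0.346, 0.929], [-0.991, -0.039, 0.129], [-0.009, -0.937, -0.348]]
ft_force: [-0.2, -0.4, -0.3]
grip_width: 0.0001
pmug 0
jar 0
wmug 0
carton 0
spoon 0
```

View pics/w7.png

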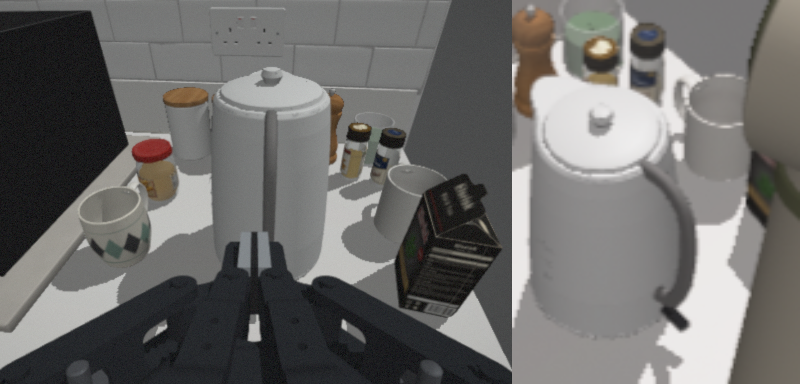

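Run:
```python
from h import *
s=get_image("scene"); g=s["frame"].astype(int).max(2)[234:256,254:276]; ys,xs=np.nonzero(g<60);print("far end px",[ (xs[ys==r].min()+254,xs[ys==r].max()+254,r+234) for r in np.unique(ys)][-4:])
for a in(-.21,0,.15,.21):
    c,n=np.cos(a),np.sin(a); P=[]
    for x in(-.007,.007):
      for z in(-.014,-.008):
        v=np.array([-.026,z]); y=c*v[0]-n*v[1]*-1*-1; zz=n*v[0]+c*v[1]
        y=-.079+y; zz=.048+zz
        P.append([.625+.0808*x+.9967*y,-.1405-.9967*x+.0808*y,zz])
    print(a,proj(s,P).round(1).tolist())
```

```text
far end px [(np.int64(261), np.int64(266), np.int64(244)), (np.int64(262), np.int64(267), np.int64(245)), (np.int64(264), np.int64(267), np.int64(246)), (np.int64(264), np.int64(266), np.int64(247))]
-0.21 [[267.3, 249.9], [267.1, 248.3], [271.3, 246.8], [271.1, 245.1]]
0 [[266.6, 250.6], [266.7, 249.3], [270.6, 247.4], [270.7, 246.1]]
0.15 [[265.9, 250.8], [266.2, 249.7], [269.8, 247.7], [270.2, 246.6]]
0.21 [[265.6, 250.8], [266.0, 249.9], [269.5, 247.7], [270.0, 246.7]]
```

```bash
python3 -c "
from rig import *
print(observe()['ft_force']); print(close_job())"
```

```text
[-0.27306108  0.57995088  0.03829529]
the job is handed in; nothing more can be done
None
```

I pushed the lid over with closed fingertips until it was shut, pressed the switch down to its stop, backed the arm clear and handed the job in at about 11.5 s. No verdict was reported.

- **Lid:** it met a firm stop at about 25 N, and later views show it level and flush with the rim.
- **Switch:** it met a firm stop at about 15 N. The paddle is visibly tilted down in the wrist and scene pictures. In the scene picture its outer end moved about 1.5 to 2 pixels left and slightly down, which fits full travel.
- **Disagreement:** my model put the paddle's end about 3 pixels away from where the picture shows it. The picture therefore confirms the change in the switch but not its exact angle. The stop also came about 5 mm lower than my fingertip model predicted, and I put that down to the assumed tip shape.
- **Surroundings:** the top camera showed no change at any of the five bystanders. The kettle looked upright and in place, though I did not re-measure its position. The force reading at the end was about zero.

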